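Roll the strip caps home on a PCR block

ROBOT

A 7-joint arm with a two-finger parallel gripper is mounted at the origin on the work surface. World frame = base frame: x ahead of the robot, y to its left, z up, the work surface at z = 0. Lengths are in m, angles in degrees, forces in N, time in s.
With the tool pointing down it reaches from about 0.425 to 0.875 m from the base axis. Payload 4.7 kg.
Tool frame: the origin (TCP) lies at the very end of the fingers, on their centre line; the grasp point (between the pads) lies 19 mm behind it; z points along the fingers, y is the line along which they close (so a half turn about z gives the same grasp; the last joint's range is limited). The gripper opens to 87 mm and grips with 3 to 60 N. Pads are 19 mm wide; open, the fingers measure 117 mm over their backs; the gripper's body (75 mm by 190 mm) begins 51 mm behind the grasp point.
Start: joints at [76.438, 18.392, -4.016, 83.108, 1.295, 78.541, -3.26], TCP at [0.161, -0.63, 0.223] pointing down, gripper open.
Joint ranges: [-163.93, 163.93], [-17.29, 119.83], [-79.2, 71.16], [3.27, 140.29], [-89.18, 269.18], [5.43, 117.66], [-154.24, 154.24]. Speed limits (degrees/s): [147.25, 147.25, 180, 180, 180, 180, 180].

INTERFACE

Orientations are given as [roll, pitch, yaw] about the fixed x, y, z axes, in that order (R = Rz(yaw) Ry(pitch) Rx(roll)).
In Python, from cell import get_obs, eyes, env gives the robot as it stands.
- The arm moves only by the tool servo_tool, never from a script. Its argument "series" is a list that holds one entry, the list of rows, each a list of 7 numbers: the shift along the tool's x, y, z in units of 300 mm (1.0 is 300 mm), then the turn, a rotation vector about the tool's x, y, z in units of pi rad (1.0 is pi rad), then the opening, from 0 (shut) to 1 (fully open). In form: [[[tx, ty, tz, wx, wy, wz, gripper], ...]]. A call has 1 to 12 rows; each row is the pose to reach, as a shift and turn from the pose commanded when the call began, along the tool's axes at that moment, turning the shorter way round; what a row does not reach only later rows make up. A row lasts 1/12 s, in which the tool goes at most 41.7 mm and 7.16 degrees, less where a joint would pass 70% of its speed; a pose out of reach is approached as far as the arm can. A call with a number of a shift or a turn outside -1 to 1 is refused whole. A call with a gripper value outside its range is refused whole. The fingers move at their own pace and stop on an object; "grip_force" is the grip in N (left out, the last holds). Time passes only in rows, so rows that repeat a pose let the fingers close. It gives the time, the measured TCP pose, the force, the opening and the grip force at its end, in the units of the state.
- get_obs(): the state, without advancing time (a new reading comes with each control period).
- eyes.read_camera(name): name is "scene" or "side" or "wrist"; returns a dict with "frame" (420x560x3 uint8, red, green, blue), "depth" (420x560 float32, m along the optical axis (not along the pixel's ray), 0 where there is no reading), "fx", "fy", "cx", "cy" (pixels), "origin" and "rotation" of the camera in the world; the wrist camera has in their place "mount" (4x4, takes a point from camera to tool coordinates, whose origin is the TCP and whose axes are the flange's). Camera axes: x right, y down, z forward; pixel columns grow to the right and rows downward; lengths in m; the calibration is good to about 2 mm. A picture is of the moment at which its call begins: read the wrist's pose just before it.
- env.sign_off(): hands the job in; it is judged then, once.
The state is a dict: "time_s": time; "qpos": joint angles; "joint_velocities": joint speeds; "effort": joint torques, N m; "tool_pos": TCP position; "tool_rot": TCP orientation; "force": force on the tool from outside, world axes, zero at the start; "wrist_torque": the same for the moment, N m; "grip_width": finger opening in m; "grasp_force": force on a finger pad.
Only numpy, scipy, OpenCV 4.12 (cv2) and the standard library are available. Lean on these libraries where they do the work, as an engineer would, in place of code of your own. Each camera call takes 0.05 s, during which the arm holds its last target. There are 200 camera calls.

TASK

With the small palm roller, press all the purple and all the green tube caps on the aluminium block fully home, bearing down firmly but not hard enough to crack the tubes, and do not touch the caps with the fingers. Keep everything off the open, uncapped strip beside them and leave the bottle, tip box and tube rack where they are. Then hang the roller back upright in its stand and let go.

Things in the scene. Friction and masses are not known exactly. Their poses are not given: they have to be found in the camera images.
- strip_a: 8 tubes in a row with PURPLE caps standing proud, in the aluminium block. Runs along its x, caps 7 mm in diameter, 9 mm apart, end caps 31.5 mm from the middle. Origin: mid-length, on the block's top face. Cap tops lie 4 mm above the origin when home, up to 8 mm at the start. A cap takes about 3 N to push in and stays where left. The tubes crack if the strip is loaded with over 30 N.
- strip_b: The same with GREEN caps. The heavy aluminium block is 86 mm along the strips, 128 mm across them, its top 45 mm above the bench; it does not shift. Three strips stand in it side by side, parallel, middles in line, 18 mm apart, in an order that varies (22.5 and 4.5 mm to one side of its centre line, 13.5 mm to the other).
- strip_open: The OPEN strip, in the same block: 8 clear tubes with amber mouths and no caps, 71 mm long (its x), 7 mm wide, rims 2 mm above the block's top. Nothing may touch it. Origin: mid-length, on the block's top face.
- roller_grip (a point): Palm roller, 0.14 to 0.22 kg, hanging upright in its stand. Point: centre of the blue handle, where to grip, 76 mm above the wheel's lowest point. z up, x rolling direction, y axle. Handle 22 mm (x) by 46 (y), 26 mm down and 24 up from the point. Under it a steel shoulder plate 34 (x) by 58 (y) by 6 mm. Red wheel 34 mm diameter, 16 wide, turns freely in a fork 25 mm wide.
- stand_seat (a point): White stand, fixed. Point: centre, 9 mm above the bench, where the wheel's lowest point is when the roller hangs with its plate on the two cheeks (56 mm along x, at y 20 to 34 mm either side, tops 53 mm above the bench). Between them the wheel hangs free, about 7 mm play each way; either way round fits. Low end walls (26 mm high) at x 26 to 30 mm. Axes: the stand's.
- bottle: Amber glass bottle, white cap, 58 mm diameter, 150 mm high, standing about 110 to 130 mm from the block's centre, off one end of the strips. Origin: centre of its underside.
- tipbox: Pipette-tip box, clear with a yellow lid, 84 x 122 x 55 mm, off the other end of the strips. Origin: centre of its underside.
- rack: White rack with six upright test tubes (red and blue stoppers), 70 mm (its x) by 50 mm, 105 mm high over the stoppers, standing between block and stand. Origin: centre of its underside.
- cap_a1 (a joint): How far purple cap 1 is pushed in (m): 0 fully proud, 0.004 home. Cap 1 is at the strip's -x end, cap 8 at its +x end.
- cap_a2 (a joint): How far purple cap 2 is pushed in (m): 0 fully proud, 0.004 home. Cap 1 is at the strip's -x end, cap 8 at its +x end.
- cap_a3 (a joint): How far purple cap 3 is pushed in (m): 0 fully proud, 0.004 home. Cap 1 is at the strip's -x end, cap 8 at its +x end.
- cap_a4 (a joint): How far purple cap 4 is pushed in (m): 0 fully proud, 0.004 home. Cap 1 is at the strip's -x end, cap 8 at its +x end.
- cap_a5 (a joint): How far purple cap 5 is pushed in (m): 0 fully proud, 0.004 home. Cap 1 is at the strip's -x end, cap 8 at its +x end.
- cap_a6 (a joint): How far purple cap 6 is pushed in (m): 0 fully proud, 0.004 home. Cap 1 is at the strip's -x end, cap 8 at its +x end.
- cap_a7 (a joint): How far purple cap 7 is pushed in (m): 0 fully proud, 0.004 home. Cap 1 is at the strip's -x end, cap 8 at its +x end.
- cap_a8 (a joint): How far purple cap 8 is pushed in (m): 0 fully proud, 0.004 home. Cap 1 is at the strip's -x end, cap 8 at its +x end.
- cap_b1 (a joint): How far green cap 1 is pushed in (m): 0 fully proud, 0.004 home. Cap 1 is at the strip's -x end, cap 8 at its +x end.
- cap_b2 (a joint): How far green cap 2 is pushed in (m): 0 fully proud, 0.004 home. Cap 1 is at the strip's -x end, cap 8 at its +x end.
- cap_b3 (a joint): How far green cap 3 is pushed in (m): 0 fully proud, 0.004 home. Cap 1 is at the strip's -x end, cap 8 at its +x end.
- cap_b4 (a joint): How far green cap 4 is pushed in (m): 0 fully proud, 0.004 home. Cap 1 is at the strip's -x end, cap 8 at its +x end.
- cap_b5 (a joint): How far green cap 5 is pushed in (m): 0 fully proud, 0.004 home. Cap 1 is at the strip's -x end, cap 8 at its +x end.
- cap_b6 (a joint): How far green cap 6 is pushed in (m): 0 fully proud, 0.004 home. Cap 1 is at the strip's -x end, cap 8 at its +x end.
- cap_b7 (a joint): How far green cap 7 is pushed in (m): 0 fully proud, 0.004 home. Cap 1 is at the strip's -x end, cap 8 at its +x end.
- cap_b8 (a joint): How far green cap 8 is pushed in (m): 0 fully proud, 0.004 home. Cap 1 is at the strip's -x end, cap 8 at its +x end.
Mind the look-alikes: they are no part of the job. What is shaped like the part that bears roller_grip but yellow is not meant.

How it is judged (in metres and radians):
On the way, in this order (a step that is already met when the one before it is completed fails the run):
1. the roller is lifted clear of its stand (z of roller_grip in the frame of stand_seat above 0.12 m), for 0.1 s.
2. all eight purple and all eight green caps are home (value of joint each of cap_a1, cap_a2, cap_a3, cap_a4, cap_a5, cap_a6, cap_a7, cap_a8, cap_b1, cap_b2, cap_b3, cap_b4, cap_b5, cap_b6, cap_b7, cap_b8 above 0.003 m), for 0.2 s.
At the end, for the whole second after the job is handed in: all 16 caps pushed in at least 3 of their 4 mm; the roller hangs upright (within 0.1 rad) in its stand, shoulder plate on the cheeks (grip point 72 to 80 mm above the stand's point, within 12 mm of it along the stand's x and 10 mm along its y), released (all of step 2 and x of roller_grip in the frame of stand_seat between -0.012 and 0.012 m and y of roller_grip in the frame of stand_seat between -0.01 and 0.01 m and z of roller_grip in the frame of stand_seat between 0.072 and 0.08 m and angle between roller_grip's own z axis and vertical below 0.1 rad); the robot touches nothing.
It fails at once if a capped strip is loaded with more than 30 N (tubes crack) (contact force between anything else and strip_a above 30 N or contact force between anything else and strip_b above 30 N).
It fails at once if a finger touches the caps (contact force between the fingers and strip_a above 0.5 N or contact force between the fingers and strip_b above 0.5 N).
It fails at once if anything touches the open strip (contact force between anything else and strip_open above 0.3 N).
It fails at once if the bottle, tip box or tube rack is moved more than 15 mm (distance of any of bottle, tipbox, rack from where it was at the start of the episode above 0.015 m).
It fails at once if the bottle or the tube rack is tipped (angle between any of bottle, rack's own z axis and vertical above 0.3 rad).
It also fails if it takes over 72 s, if anything falls off the work surface, if the arm or the gripper's body presses on something with over 40 N, if the wrist force passes 120 N, or if a joint passes its speed limit or range.

## Working session

There is one attempt and no reset: what is moved stays moved. The work goes in short steps, Python scripts to look and compute and a tool call to move; the robot and the scene stay as the last step left them, time stands still between calls to the robot, and variables do not carry over. Pictures are saved under pics/ and viewed, at most 10 in all, crops included, and the job is handed in when it is done.

Besides the shell and the picture viewer there is one more tool, called after ">>>" in YAML: its name, and indented under it one key for each argument. servo_tool: Moves the arm, as the interface text tells. Shifts and turns lie within -1 to 1; 1 stands for 300 mm of shift or pi rad of turn. Its arguments: {"type":"object","properties":{"series":{"type":"array"},"grip_force":{"type":"number"}},"required":["series"]}

```bash
mkdir -p pics; ls; python3 - <<'E'
from cell import get_obs, eyes, env
import cv2,numpy as np
o=get_obs();print(o)
for n in("scene","side"):
    c=eyes.read_camera(n);cv2.imwrite(f"pics/{n}0.png",c["frame"][:,:,::-1])
    np.savez(f"{n}0.npz",**c);print(n,c["fx"],c["cx"],c["cy"],c["origin"],c["rotation"])
E
```

```text
pics
{'time_s': 0.0, 'qpos': array([76.43652627, 18.43892854, -4.01530979, 83.17435007,  1.29489928,
       78.54074268, -3.26089033]), 'joint_velocities': array([ 0.02529584, -0.04029046, -0.02662803,  0.0391704 , -0.00438404,
        0.08154513,  0.11918985]), 'effort': array([ 2.33416386e-04, -4.91288602e+01, -4.03900445e-01, -3.12530959e+01,
       -6.37785648e-02,  4.36322833e-02,  1.90002629e-04]), 'tool_pos': array([ 0.16114595, -0.62914044,  0.2214678 ]), 'tool_rot': array([-1.79891215e+02,  5.70702259e-03,  1.43720957e+01]), 'force': array([ 0.22116076, -0.26076862, -0.0249532 ]), 'wrist_torque': array([ 0.00723008, -0.00347009,  0.01675919]), 'grasp_force': 0.0, 'grip_width': 0.08718263161164297}
scene 437.34896675077556 276.94099901068154 207.8267614095722 [0.84483092 0.25499532 0.76843728] [-150.60987764   -0.7230273   130.74445567]
side 430.4241189514074 278.836104841986 205.94548093432584 [0.4608055  0.5318039  0.52105023] [-1.26766068e+02 -1.45808924e-01 -1.72331617e+02]
```

View pics/scene0.png

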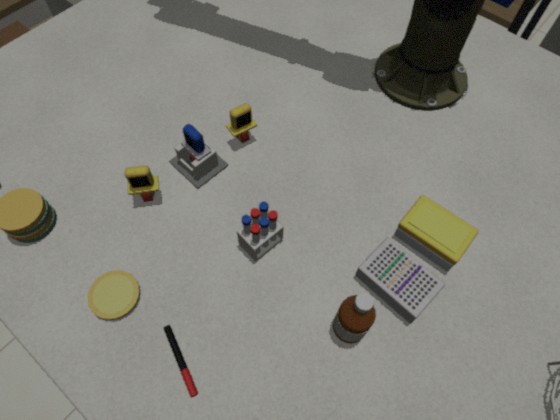

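View pics/side0.png

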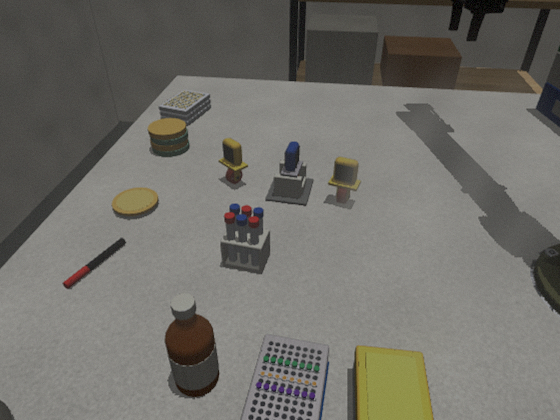

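The scene view shows the blue roller in its stand at about (195,150), yellow decoys at (240,120) and (142,183), the rack at (261,232), the block at (400,278), the bottle at (355,318) and the tip box at (438,228). The side view gives the strip order as green, open, purple, so the open strip is in the middle.

```bash
cat >h.py <<'E'
import numpy as np,cv2
from scipy.spatial.transform import Rotation as R
def rot(a): 
    a=np.asarray(a); return a if a.shape==(3,3) else R.from_euler('xyz',a,degrees=True).as_matrix()
def pose(c,o=None):
    if "mount" in c:
        T=np.eye(4);T[:3,:3]=rot(o["tool_rot"]);T[:3,3]=o["tool_pos"];T=T@c["mount"];return T[:3,:3],T[:3,3]
    return rot(c["rotation"]),np.asarray(c["origin"])
def cloud(c,o=None):
    Rm,t=pose(c,o);v,u=np.mgrid[:420,:560];d=c["depth"]
    p=np.stack([(u-c["cx"])/c["fx"]*d,(v-c["cy"])/c["fy"]*d,d],-1);p=p@Rm.T+t;p[d==0]=np.nan;return p
def plane(c,uv,z,o=None):
    Rm,t=pose(c,o);uv=np.atleast_2d(uv).astype(float)
    r=np.c_[(uv[:,0]-c["cx"])/c["fx"],(uv[:,1]-c["cy"])/c["fy"],np.ones(len(uv))]@Rm.T
    return t+r*((z-t[2])/r[:,2])[:,None]
def mask(c,col):
    h=cv2.cvtColor(c["frame"],cv2.COLOR_RGB2HSV);H,S,V=[h[...,i].astype(int) for i in range(3)]
    lo,hi={"blue":(108,126),"green":(60,90),"purple":(127,150),"yellow":(22,34)}[col]
    return (H>=lo)&(H<=hi)&(S>90)&(V>40)
def blobs(m,mn=4):
    n,l,s,c=cv2.connectedComponentsWithStats(m.astype(np.uint8));return [(c[i],s[i,4],l==i) for i in range(1,n) if s[i,4]>=mn]
def line(p):
    m=p.mean(0);d=np.linalg.svd(p-m)[2][0];return m,np.degrees(np.arctan2(d[1],d[0]))
E
python3 - <<'E'
from h import *
np.set_printoptions(precision=4,suppress=True)
for n in("scene","side"):
    c=dict(np.load(n+"0.npz"));P=cloud(c);print(n)
    for col in("blue","green","purple","yellow"):
        for b in blobs(mask(c,col),4 if n=="side" or col!="yellow" else 30):
            q=P[b[2]];q=q[~np.isnan(q[:,0])]
            if len(q): print(col,b[0].round(1),b[1],np.median(q,0),"z",np.percentile(q[:,2],[3,97]))
    for col in("green","purple"):
        v,u=np.nonzero(mask(c,col));q=plane(c,np.c_[u,v],.051);m,a=line(q[:,:2]);print(col,m,a,len(q))
    # horizontal levels near z 45 block / z 53 cheeks
    for nm,(u0,v0,u1,v1),zl in (("block",(340,220,460,330) if n=="scene" else (225,330,345,419),(.038,.052)),("cheeks",(165,115,235,190) if n=="scene" else (260,135,320,205),(.048,.056)),("rack",(230,195,290,265) if n=="scene" else (215,195,280,275),(.02,.15)),("bottle",(330,285,380,345) if n=="scene" else (160,290,220,395),(.02,.2)),("tip",(395,190,480,265) if n=="scene" else (345,340,440,419),(.04,.07))):
        q=P[v0:v1,u0:u1].reshape(-1,3);q=q[(q[:,2]>zl[0])&(q[:,2]<zl[1])]
        if len(q)>5:
            r=cv2.minAreaRect(q[:,:2].astype(np.float32)*1000);print(nm,len(q),[np.round(x,1) for x in r],"zmax",q[:,2].max())
E
```

```text
scene
blue [192.9 133.8] 212 [ 0.5392 -0.2097  0.1071] z [0.0875 0.1106]
blue [199.5 150.3] 11 [ 0.5434 -0.1958  0.0684] z [0.0636 0.0774]
blue [263.5 206.2] 64 [ 0.5687 -0.0023  0.1048] z [0.0976 0.107 ]
blue [246.  219.5] 72 [ 0.6083 -0.0075  0.1046] z [0.0972 0.1071]
blue [263.8 221.8] 87 [0.5917 0.018  0.1045] z [0.0936 0.1073]
green [393. 264.] 64 [0.4845 0.2261 0.0525] z [0.0475 0.0548]
green [380.5 277.1] 8 [0.5195 0.2232 0.0522] z [0.0496 0.0536]
purple [415.8 270.7] 26 [0.4692 0.2635 0.0527] z [0.0489 0.0549]
purple [403.3 284.6] 45 [0.5042 0.2607 0.0528] z [0.0466 0.055 ]
yellow [239.6 120. ] 444 [ 0.4388 -0.1869  0.0688] z [0.0449 0.101 ]
yellow [141.3 179.7] 546 [ 0.6637 -0.2258  0.0676] z [0.0439 0.101 ]
yellow [ 19.9 209. ] 1509 [ 0.8498 -0.353   0.059 ] z [0.0554 0.0615]
yellow [438. 229.] 2819 [0.3745 0.2509 0.0549] z [0.0443 0.0578]
yellow [112. 294.] 1237 [ 0.8431 -0.1249  0.0153] z [0.0116 0.0178]
green [0.5314 0.1612] 124.15042901025541 82
purple [0.4913 0.2617] -4.451889129330403 71
block 3586 [array([436.8, 250.4]), array([129.2, 195.8]), np.float64(86.9)] zmax 
[... 3210 characters left out ...]
 695 [ 0.8375 -0.1206  0.0163] z [0.0147 0.0179]
yellow [390.7 384.8] 5157 [0.3682 0.2412 0.0561] z [0.0531 0.0579]
green [0.4871 0.2246] 175.83713487223514 181
purple [0.4885 0.2606] 175.93938403768263 221
block 5371 [array([488., 242.]), array([117.1,  86.2]), np.float64(85.4)] zmax 0.05199821392636239
cheeks 196 [array([ 537.9, -214.9]), array([69.3, 56.1]), np.float64(85.6)] zmax 0.05595987756994164
rack 2214 [array([587.4,   5.3]), array([53.4, 70.6]), np.float64(82.5)] zmax 0.10848189754155169
bottle 3743 [array([606.2, 235. ]), array([58.5, 48.4]), np.float64(27.4)] zmax 0.15244964885978024
tip 5153 [array([366. , 235.9]), array([84.5, 97. ]), np.float64(0.7)] zmax 0.05917874212349883
```

```bash
cat >>h.py <<'E'
def go(xyz,yaw):
    """shift/turn units from present pose to a tool-down target"""
    from cell import get_obs
    o=get_obs();Rm=rot(o["tool_rot"]);T=rot([180,0,yaw])
    print("shift",(Rm.T@(np.array(xyz)-o["tool_pos"])/.3).round(4),"turn",(R.from_matrix(Rm.T@T).as_rotvec()/np.pi).round(4))
E
python3 -c "
from h import *
go([.35,-.42,.27],50);go([.538,-.212,.24],85.7)
from cell import eyes;print(eyes.read_camera('wrist')['mount'])"
```

```text
shift [ 0.7829 -0.5196 -0.1606] turn [-5.00e-04 -1.00e-04 -1.98e-01]
shift [ 1.562  -1.0355 -0.0598] turn [-5.000e-04 -3.000e-04 -3.963e-01]
[[ 1.80518213e-03 -9.69439968e-01 -2.45322014e-01  6.62226837e-02]
 [ 9.99997443e-01  1.41590386e-03  1.76316717e-03 -5.24768199e-04]
 [-1.36193234e-03 -2.45324569e-01  9.69440045e-01 -1.61959703e-01]
 [ 0.00000000e+00  0.00000000e+00  0.00000000e+00  1.00000000e+00]]
```

>>> servo_tool:
  series:
    - [[0.783,-0.52,-0.16,0,0,-0.198,1],[0.783,-0.52,-0.16,0,0,-0.198,1],[0.783,-0.52,-0.16,0,0,-0.198,1],[0.783,-0.52,-0.16,0,0,-0.198,1],[0.783,-0.52,-0.16,0,0,-0.198,1],[0.783,-0.52,-0.16,0,0,-0.198,1],[0.783,-0.52,-0.16,0,0,-0.198,1],[0.783,-0.52,-0.16,0,0,-0.198,1]]

```text
time_s: 0.82
tool_pos: [0.3577, -0.413, 0.2724]
tool_rot: [179.8, -0.2, 50.8]
force: [1.9, 0.3, 0.4]
grip_width: 0.0868
grasp_force: 0.0
```

```bash
python3 -c "
from h import *
go([.538,-.212,.24],85.7)"
```

```text
shift [0.8988 0.0412 0.1117] turn [ 0.0014 -0.0009 -0.1941]
```

>>> servo_tool:
  series:
    - [[0.92,0.05,0.1,0,0,-0.198,1],[0.92,0.05,0.1,0,0,-0.198,1],[0.92,0.05,0.1,0,0,-0.198,1],[0.92,0.05,0.1,0,0,-0.198,1],[0.92,0.05,0.1,0,0,-0.198,1],[0.92,0.05,0.1,0,0,-0.198,1],[0.92,0.05,0.1,0,0,-0.198,1],[0.92,0.05,0.1,0,0,-0.198,1],[0.92,0.05,0.1,0,0,-0.198,1],[0.92,0.05,0.1,0,0,-0.198,1],[0.92,0.05,0.1,0,0,-0.198,1]]

```text
time_s: 1.73
tool_pos: [0.5379, -0.2205, 0.2404]
tool_rot: [-180.0, 0.1, 85.5]
force: [-0.6, -0.7, -0.0]
grip_width: 0.0869
grasp_force: 0.0
```

```bash
python3 - <<'E'
from h import *
from cell import get_obs,eyes
np.set_printoptions(precision=4,suppress=True)
o=get_obs();c=eyes.read_camera("wrist");print(o["tool_pos"],o["tool_rot"],o["force"])
cv2.imwrite("pics/w1.png",c["frame"][:,:,::-1]);P=cloud(c,o);m=mask(c,"blue")
for b in blobs(m,30):
    q=P[b[2]];q=q[q[:,2]>.1];print(b[0],b[1])
    if len(q)>10: print(cv2.minAreaRect((q[:,:2]*1000).astype(np.float32)),np.median(q,0))
for lo,hi in((.05,.056),(.056,.063)):
    q=P.reshape(-1,3);q=q[(q[:,2]>lo)&(q[:,2]<hi)&(np.hypot(q[:,0]-.538,q[:,1]+.213)<.046)]
    print(len(q),cv2.minAreaRect((q[:,:2]*1000).astype(np.float32)))
E
```

```text
[ 0.5379 -0.2205  0.2404] [-179.9585    0.0567   85.475 ] [-0.5815 -0.677  -0.0097]
[275.7282 195.0048] 1045
((535.6143188476562, -215.70408630371094), (45.608421325683594, 21.35894203186035), 83.11957550048828) [ 0.5358 -0.2138  0.1074]
641 ((538.38525390625, -216.30970764160156), (66.61892700195312, 55.307891845703125), 85.60028839111328)
619 ((536.0924682617188, -215.71876525878906), (57.675086975097656, 33.93025207519531), 83.44462585449219)
```

View pics/w1.png

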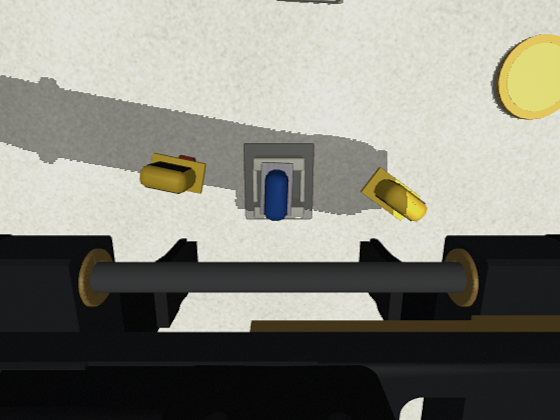

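```bash
python3 -c "
from h import *
go([.5358,-.2157,.13],83.2);go([.5358,-.2157,.066],83.2)"
```

```text
shift [ 0.016  -0.0083  0.3685] turn [-0.0001  0.0003  0.0125]
shift [ 0.0162 -0.0082  0.5818] turn [-0.0001  0.0003  0.0125]
```

>>> servo_tool:
  series:
    - [[0.016,-0.008,0.12,0,0,0.0125,0.7],[0.016,-0.008,0.25,0,0,0.0125,0.7],[0.016,-0.008,0.37,0,0,0.0125,0.7],[0.016,-0.008,0.45,0,0,0.0125,0.7],[0.016,-0.008,0.52,0,0,0.0125,0.7],[0.016,-0.008,0.57,0,0,0.0125,0.7],[0.016,-0.008,0.58,0,0,0.0125,0.7],[0.016,-0.008,0.582,0,0,0.0125,0.7],[0.016,-0.008,0.582,0,0,0.0125,0.7],[0.016,-0.008,0.582,0,0,0.0125,0.7]]

```text
time_s: 2.62
tool_pos: [0.5378, -0.2143, 0.0675]
tool_rot: [179.9, 0.1, 83.4]
force: [0.6, -0.6, -0.2]
grip_width: 0.061
grasp_force: 0.0
```

>>> servo_tool:
  series:
    - [[0,0,0,0,0,0,0],[0,0,0,0,0,0,0],[0,0,0,0,0,0,0],[0,0,0,0,0,0,0],[0,0,0,0,0,0,0],[0,0,0,0,0,0,0],[0,0,0,0,0,0,0],[0,0,0,0,0,0,0],[0,0,0,0,0,0,0],[0,0,0,0,0,0,0]]
  grip_force: 45

```text
time_s: 3.45
tool_pos: [0.5369, -0.2135, 0.0659]
tool_rot: [-180.0, 0.0, 83.4]
force: [-0.6, -0.5, 0.7]
grip_width: 0.0216
grasp_force: 45.0
```

>>> servo_tool:
  series:
    - [[0,0,-0.05,0,0,0,0],[0,0,-0.15,0,0,0,0],[0,0,-0.27,0,0,0,0],[0,0,-0.4,0,0,0,0],[0,0,-0.5,0,0,0,0],[0,0,-0.54,0,0,0,0],[0,0,-0.54,0,0,0,0],[0,0,-0.54,0,0,0,0],[0,0,-0.54,0,0,0,0]]

```text
time_s: 4.2
tool_pos: [0.5356, -0.2132, 0.2252]
tool_rot: [-179.8, -0.1, 83.4]
force: [-0.3, -0.0, -3.1]
grip_width: 0.0215
grasp_force: 45.0
```

```bash
python3 - <<'E'
from h import *
from cell import get_obs,eyes
np.set_printoptions(precision=4,suppress=True)
o=get_obs();c=eyes.read_camera("wrist");print(o["tool_pos"],o["tool_rot"],o["force"])
Rt=rot(o["tool_rot"])
P=(cloud(c,o)-o["tool_pos"])@Rt  # tool coords
m=mask(c,"blue")
for b in blobs(m,30):
    q=P[b[2]];q=q[np.abs(q[:,2])<.1];print(b[0],b[1])
    if len(q)>10: print(np.percentile(q,[1,50,99],axis=0))
q=P.reshape(-1,3);q=q[(q[:,2]>.0)&(q[:,2]<.02)&(abs(q[:,0])<.06)&(abs(q[:,1])<.04)]
if len(q): print(len(q),cv2.minAreaRect((q[:,:2]*1000).astype(np.float32)))
for n in("wrist","side"):
    c=eyes.read_camera(n);cv2.imwrite(f"pics/{n}2.png",c["frame"][:,:,::-1])
    if n=="side":
        P=(cloud(c)-o["tool_pos"])@Rt
        f=c["frame"].astype(int);red=(f[...,0]>90)&(f[...,1]<60)&(f[...,2]<60)
        q=P[red];q=q[np.linalg.norm(q-[0,0,.04],axis=1)<.06];print("wheel",len(q),np.percentile(q,[2,50,98],axis=0) if len(q) else'')
        q=P[mask(c,"blue")];q=q[np.linalg.norm(q,axis=1)<.08];print("handle",len(q),np.percentile(q,[2,50,98],axis=0) if len(q) else'')
        q=P.reshape(-1,3);q=q[(q[:,2]>.0)&(q[:,2]<.02)&(abs(q[:,0])<.06)&(abs(q[:,1])<.04)];print("plate",len(q),np.percentile(q,[2,50,98],axis=0) if len(q) else'')
go([.487,.2,.24],85.9)
E
```

```text
[ 0.5356 -0.2132  0.2252] [-179.7662   -0.0684   83.3955] [-0.2627 -0.02   -3.0938]
[277.8492 243.9868] 1592
[[ 0.0144 -0.0106 -0.042 ]
 [ 0.019  -0.0005 -0.0326]
 [ 0.0208  0.0093 -0.0026]]
[277.9103 305.4235] 1393
[[-0.0125 -0.011  -0.0439]
 [-0.004  -0.0004 -0.042 ]
 [ 0.0027  0.0101 -0.0353]]
1530 ((17.00206756591797, 0.5964412689208984), (36.18898391723633, 19.792991638183594), 89.81478118896484)
wheel 0 
handle 151 [[-0.0155 -0.0104 -0.045 ]
 [ 0.0153 -0.0023 -0.0411]
 [ 0.0207  0.0061 -0.0127]]
plate 189 [[-0.0228 -0.0178  0.001 ]
 [ 0.0169 -0.0049  0.006 ]
 [ 0.0269  0.0152  0.0192]]
shift [ 1.3494 -0.3201 -0.045 ] turn [-0.0012 -0.0004 -0.0139]
```

View pics/side2.png

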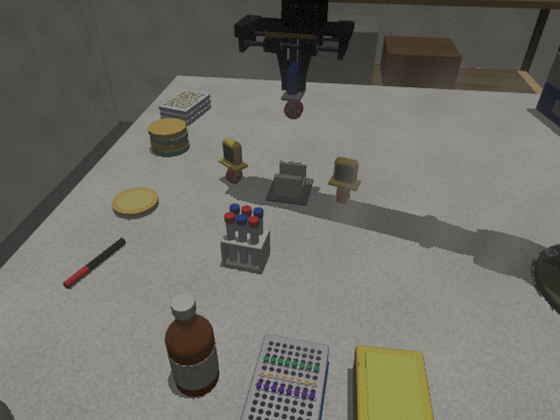

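>>> servo_tool:
  series:
    - [[0.05,-0.02,-0.01,0,0,-0.003,0],[0.15,-0.05,-0.03,0,0,-0.008,0],[0.28,-0.08,-0.045,0,0,-0.014,0],[0.41,-0.11,-0.045,0,0,-0.014,0],[0.54,-0.14,-0.045,0,0,-0.014,0],[0.67,-0.17,-0.045,0,0,-0.014,0],[0.8,-0.2,-0.045,0,0,-0.014,0],[0.92,-0.23,-0.045,0,0,-0.014,0],[0.98,-0.25,-0.045,0,0,-0.014,0],[1.0,-0.26,-0.045,0,0,-0.014,0],[1.0,-0.26,-0.045,0,0,-0.014,0]]

```text
time_s: 5.27
tool_pos: [0.4927, 0.0961, 0.2411]
tool_rot: [-180.0, 0.0, 86.2]
force: [0.1, -1.2, -1.6]
grip_width: 0.0216
grasp_force: 45.0
```

>>> servo_tool:
  series:
    - [[0.04,0,0,0,0,0,0],[0.12,-0.02,0,0,0,0,0],[0.2,-0.03,0,0,0,0,0],[0.25,-0.04,0,0,0,0,0],[0.25,-0.04,0,0,0,0,0],[0.25,-0.04,0,0,0,0,0],[0.25,-0.04,0,0,0,0,0]]

```text
time_s: 5.85
tool_pos: [0.4879, 0.1667, 0.2409]
tool_rot: [-180.0, 0.1, 85.8]
force: [0.1, 0.1, -1.8]
grip_width: 0.0218
grasp_force: 45.0
```

```bash
cat > strips.py <<'E'
from h import *
from cell import get_obs,eyes
import sys
np.set_printoptions(precision=4,suppress=True)
o=get_obs();c=eyes.read_camera("wrist");print(o["tool_pos"],o["tool_rot"],o["force"])
cv2.imwrite(f"pics/{sys.argv[1]}.png",c["frame"][:,:,::-1]);P=cloud(c,o)
for col in("green","purple"):
    m=mask(c,col);bs=blobs(m,20);p=[]
    for b in bs:
        q=P[b[2]];q=q[~np.isnan(q[:,0])];p.append(np.r_[plane(c,b[0],.052,o)[0,:2],np.percentile(q[:,2],[50,80])])
    p=np.array(p);p=p[np.argsort(p[:,0])];print(col,len(p));print(p)
    print(line(p[:,:2]),"ends mid",(p[0]+p[-1])/2)
E
python3 strips.py w3
```

```text
[0.4879 0.1667 0.2409] [-179.9657    0.08     85.7516] [ 0.1258  0.1133 -1.8433]
green 8
[[0.4557 0.2284 0.0514 0.0518]
 [0.4645 0.2275 0.0526 0.0532]
 [0.4734 0.227  0.0518 0.0524]
 [0.4825 0.2261 0.0526 0.0533]
 [0.4914 0.2256 0.0521 0.0525]
 [0.5004 0.225  0.0523 0.0528]
 [0.5091 0.2243 0.0523 0.053 ]
 [0.5179 0.2237 0.0515 0.052 ]]
(array([0.4869, 0.226 ]), np.float64(-4.2360151025772845)) ends mid [0.4868 0.226  0.0515 0.0519]
purple 8
[[0.4582 0.2643 0.0526 0.0532]
 [0.4671 0.2634 0.0521 0.0526]
 [0.4763 0.2629 0.052  0.0528]
 [0.4851 0.2621 0.0519 0.0525]
 [0.4939 0.2612 0.052  0.0525]
 [0.503  0.2608 0.0525 0.0531]
 [0.5121 0.26   0.0517 0.052 ]
 [0.5208 0.2594 0.052  0.0527]]
(array([0.4896, 0.2618]), np.float64(-4.439719662150776)) ends mid [0.4895 0.2618 0.0523 0.053 ]
```

View pics/w3.png

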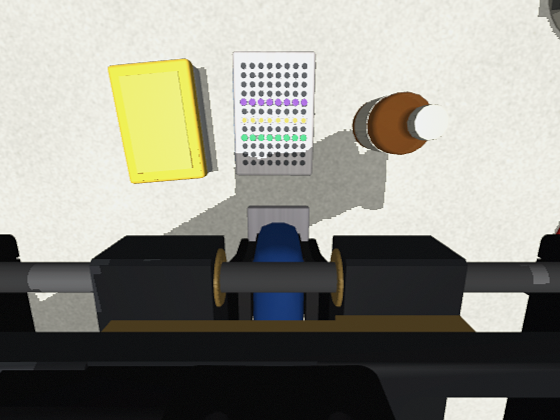

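```bash
python3 -c "
from h import *
go([.4556,.229,.24],85.7);go([.4556,.229,.115],85.7)"
```

```text
shift [ 0.1991 -0.1228  0.0032] turn [-0.0001  0.0004  0.0002]
shift [ 0.1996 -0.1227  0.4199] turn [-0.0001  0.0004  0.0002]
```

>>> servo_tool:
  series:
    - [[0.06,-0.04,0,0,0,0,0],[0.14,-0.09,0.03,0,0,0,0],[0.2,-0.123,0.1,0,0,0,0],[0.2,-0.123,0.2,0,0,0,0],[0.2,-0.123,0.3,0,0,0,0],[0.2,-0.123,0.37,0,0,0,0],[0.2,-0.123,0.4,0,0,0,0],[0.2,-0.123,0.415,0,0,0,0],[0.2,-0.123,0.42,0,0,0,0],[0.2,-0.123,0.42,0,0,0,0],[0.2,-0.123,0.42,0,0,0,0],[0.2,-0.123,0.42,0,0,0,0]]

```text
time_s: 6.9
tool_pos: [0.4558, 0.2319, 0.1167]
tool_rot: [179.9, -0.0, 85.9]
force: [-0.5, 0.2, -1.1]
grip_width: 0.0218
grasp_force: 45.0
```

```bash
python3 -c "
from h import *
from cell import get_obs
print(get_obs()['tool_pos'],get_obs()['force'])
go([.4556,.229,.105],85.7)"
```

```text
[0.45576577 0.23188966 0.11667693] [-0.45861965  0.24391738 -1.14738221]
shift [-0.0097  0.0001  0.0389] turn [ 0.0007 -0.0002  0.0011]
```

>>> servo_tool:
  series:
    - [[-0.005,0,0.01,0,0,0,0],[-0.005,0,0.015,0,0,0,0],[-0.005,0,0.02,0,0,0,0],[-0.005,0,0.02,0,0,0,0],[-0.005,0,0.02,0,0,0,0]]

```text
time_s: 7.32
tool_pos: [0.4546, 0.2301, 0.1093]
tool_rot: [-180.0, 0.0, 85.9]
force: [0.7, 0.7, -0.7]
grip_width: 0.0213
grasp_force: 45.0
```

```bash
python3 -c "
from h import *
from cell import get_obs,eyes
o=get_obs();print(o['tool_pos'],o['force'])
eyes.read_camera('side');o=get_obs();print(o['tool_pos'],o['force'])
c=eyes.read_camera('side');o=get_obs();print(o['tool_pos'],o['force'])
cv2.imwrite('pics/s4.png',cv2.resize(c['frame'][290:420,180:360,::-1],None,fx=4,fy=4,interpolation=cv2.INTER_CUBIC))"
```

```text
[0.45455013 0.23011092 0.1092785 ] [ 0.70172664  0.6682362  -0.7409393 ]
[0.45464049 0.23018636 0.10939092] [ 0.58147995 -0.25451444 -2.21104453]
[0.45469584 0.23021978 0.10943612] [-0.72537753  0.74508774 -1.47377027]
```

View pics/s4.png

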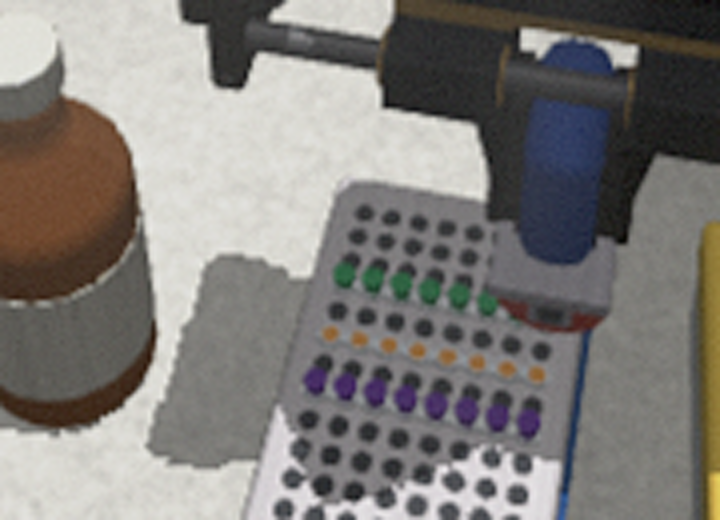

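>>> servo_tool:
  series:
    - [[-0.004,0,0.002,0,0,0,0],[-0.004,0,0.004,0,0,0,0],[-0.004,0,0.006,0,0,0,0],[-0.004,0,0.006,0,0,0,0]]

```text
time_s: 7.75
tool_pos: [0.4549, 0.2289, 0.108]
tool_rot: [180.0, 0.0, 85.9]
force: [-0.6, -0.9, 1.4]
grip_width: 0.0215
grasp_force: 45.0
```

>>> servo_tool:
  series:
    - [[0,0,0.002,0,0,0,0],[0,0,0.003,0,0,0,0],[0,0,0.003,0,0,0,0]]

```text
time_s: 8.0
tool_pos: [0.4546, 0.229, 0.1069]
tool_rot: [180.0, 0.0, 85.9]
force: [-1.5, -0.1, 3.5]
grip_width: 0.0219
grasp_force: 45.0
```

>>> servo_tool:
  series:
    - [[0,0,0.002,0,0,0,0],[0,0,0.003,0,0,0,0],[0,0,0.003,0,0,0,0]]

```text
time_s: 8.25
tool_pos: [0.4545, 0.229, 0.1058]
tool_rot: [-180.0, 0.0, 85.9]
force: [-1.1, -0.3, 4.4]
grip_width: 0.022
grasp_force: 45.0
```

>>> servo_tool:
  series:
    - [[0,0,0.002,0,0,0,0],[0,0,0.003,0,0,0,0],[0,0,0.003,0,0,0,0]]

```text
time_s: 8.5
tool_pos: [0.4551, 0.229, 0.1056]
tool_rot: [179.9, 0.0, 85.9]
force: [-2.1, -1.4, 8.6]
grip_width: 0.0217
grasp_force: 45.0
```

>>> servo_tool:
  series:
    - [[0,0,0.001,0,0,0,0],[0,0,0.002,0,0,0,0],[0,0,0.002,0,0,0,0]]

```text
time_s: 8.75
tool_pos: [0.4556, 0.229, 0.1054]
tool_rot: [179.9, 0.0, 85.9]
force: [-1.3, -1.6, 10.4]
grip_width: 0.0218
grasp_force: 45.0
```

>>> servo_tool:
  series:
    - [[0,0,0.001,0,0,0,0],[0,0,0.002,0,0,0,0],[0,0,0.002,0,0,0,0]]

```text
time_s: 9.0
tool_pos: [0.4562, 0.229, 0.1054]
tool_rot: [179.8, 0.0, 85.9]
force: [-1.2, -3.1, 13.0]
grip_width: 0.0217
grasp_force: 45.0
```

>>> servo_tool:
  series:
    - [[0,0.006,0,0,0,0,0],[0,0.014,0,0,0,0,0],[0,0.022,0,0,0,0,0],[0,0.03,0,0,0,0,0],[0,0.038,0,0,0,0,0],[0,0.046,0,0,0,0,0],[0,0.054,0,0,0,0,0],[0,0.06,0,0,0,0,0]]

```text
time_s: 9.67
tool_pos: [0.4736, 0.2279, 0.1054]
tool_rot: [179.9, 0.0, 85.9]
force: [-1.4, -2.4, 13.3]
grip_width: 0.0217
grasp_force: 45.0
```

Stays flat at the home level with steady load; continue.

>>> servo_tool:
  series:
    - [[0,0.008,0,0,0,0,0],[0,0.016,0,0,0,0,0],[0,0.024,0,0,0,0,0],[0,0.032,0,0,0,0,0],[0,0.04,0,0,0,0,0],[0,0.048,0,0,0,0,0],[0,0.056,0,0,0,0,0],[0,0.064,0,0,0,0,0],[0,0.072,0,0,0,0,0],[0,0.08,0,0,0,0,0]]

```text
time_s: 10.5
tool_pos: [0.4975, 0.2263, 0.1053]
tool_rot: [179.9, -0.0, 85.9]
force: [-3.5, -1.9, 13.1]
grip_width: 0.0215
grasp_force: 45.0
```

>>> servo_tool:
  series:
    - [[0,0.008,0,0,0,0,0],[0,0.016,0,0,0,0,0],[0,0.024,0,0,0,0,0],[0,0.032,0,0,0,0,0],[0,0.04,0,0,0,0,0],[0,0.048,0,0,0,0,0],[0,0.056,0,0,0,0,0],[0,0.064,0,0,0,0,0],[0,0.072,0,0,0,0,0],[0,0.072,0,0,0,0,0]]

```text
time_s: 11.33
tool_pos: [0.5204, 0.2247, 0.1054]
tool_rot: [179.8, -0.1, 85.9]
force: [-0.3, -1.5, 10.4]
grip_width: 0.0216
grasp_force: 45.0
```

>>> servo_tool:
  series:
    - [[0,0,-0.03,0,0,0,0],[0,0,-0.07,0,0,0,0],[0,0,-0.09,0,0,0,0],[0,0,-0.09,0,0,0,0],[0.03,-0.003,-0.09,0,0,0,0],[0.07,-0.006,-0.09,0,0,0,0],[0.11,-0.006,-0.09,0,0,0,0],[0.128,-0.006,-0.09,0,0,0,0],[0.128,-0.006,-0.09,0,0,0,0],[0.128,-0.006,-0.09,0,0,0,0],[0.128,-0.006,-0.09,0,0,0,0]]

```text
time_s: 12.25
tool_pos: [0.5189, 0.2621, 0.1303]
tool_rot: [-180.0, 0.1, 85.9]
force: [1.0, 0.6, -1.3]
grip_width: 0.0217
grasp_force: 45.0
```

```bash
python3 -c "
from h import *
from cell import get_obs,eyes
eyes.read_camera('side');c=eyes.read_camera('side');o=get_obs();print(o['tool_pos'],o['tool_rot'],o['force'])
P=cloud(c)
for b in blobs(mask(c,'green'),6): q=P[b[2]];print(b[0].round(),b[1],np.nanpercentile(q[:,2],[50,90]).round(4))
cv2.imwrite('pics/s5.png',cv2.resize(c['frame'][290:420,180:360,::-1],None,fx=4,fy=4,interpolation=cv2.INTER_CUBIC))
go([.5213,.263,.109],85.7)"
```

```text
[0.51910616 0.26191286 0.13046135] [-1.79988199e+02  4.79215861e-02  8.58598076e+01] [ 0.73284499 -0.06552935 -2.95869306]
[280. 362.] 20 [0.0505 0.051 ]
[287. 364.] 20 [0.0503 0.0511]
[294. 365.] 19 [0.0499 0.0504]
[302. 366.] 19 [0.0497 0.0508]
[309. 368.] 22 [0.0496 0.0503]
[316. 369.] 22 [0.0494 0.0507]
shift [0.0042 0.007  0.0715] turn [-0.0001  0.0003  0.0009]
```

View pics/s5.png

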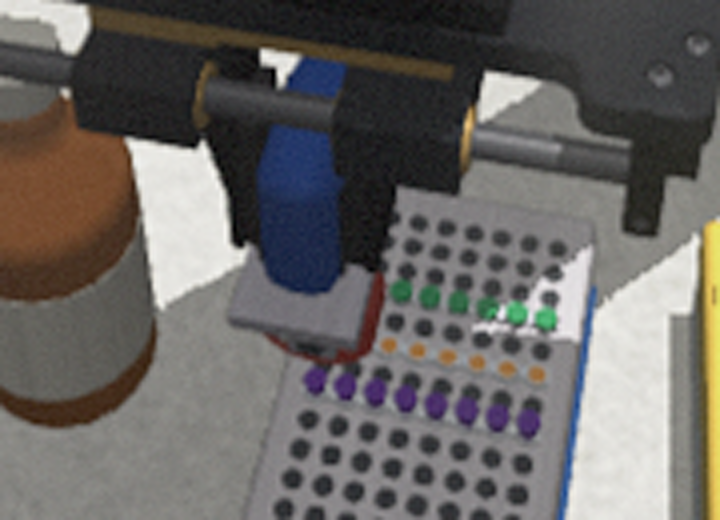

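>>> servo_tool:
  series:
    - [[0.004,0.007,0.02,0,0,0,0],[0.004,0.007,0.045,0,0,0,0],[0.004,0.007,0.06,0,0,0,0],[0.004,0.007,0.068,0,0,0,0],[0.004,0.007,0.072,0,0,0,0],[0.004,0.007,0.072,0,0,0,0],[0.004,0.007,0.072,0,0,0,0]]

```text
time_s: 12.93
tool_pos: [0.5212, 0.2641, 0.1091]
tool_rot: [180.0, -0.0, 85.9]
force: [0.5, -0.1, -1.4]
grip_width: 0.0217
grasp_force: 45.0
```

>>> servo_tool:
  series:
    - [[0,0,0.002,0,0,0,0],[0,0,0.005,0,0,0,0],[0,0,0.008,0,0,0,0],[0,0,0.01,0,0,0,0],[0,0,0.01,0,0,0,0]]

```text
time_s: 13.35
tool_pos: [0.5223, 0.2641, 0.107]
tool_rot: [179.9, -0.0, 85.9]
force: [1.4, -0.1, 4.2]
grip_width: 0.0217
grasp_force: 45.0
```

>>> servo_tool:
  series:
    - [[0,0,0.002,0,0,0,0],[0,0,0.004,0,0,0,0],[0,0,0.004,0,0,0,0]]

```text
time_s: 13.6
tool_pos: [0.5219, 0.2642, 0.1057]
tool_rot: [179.9, -0.0, 85.9]
force: [0.9, -0.8, 5.7]
grip_width: 0.0216
grasp_force: 45.0
```

>>> servo_tool:
  series:
    - [[0,0,0.002,0,0,0,0],[0,0,0.004,0,0,0,0],[0,0,0.004,0,0,0,0]]

```text
time_s: 13.85
tool_pos: [0.5224, 0.2642, 0.1054]
tool_rot: [179.8, -0.0, 85.9]
force: [0.8, -1.7, 11.1]
grip_width: 0.0216
grasp_force: 45.0
```

>>> servo_tool:
  series:
    - [[0,0,0.001,0,0,0,0],[0,0,0.002,0,0,0,0],[0,0,0.002,0,0,0,0]]

```text
time_s: 14.1
tool_pos: [0.5228, 0.2642, 0.1053]
tool_rot: [179.8, -0.0, 85.9]
force: [0.2, -1.3, 13.5]
grip_width: 0.0219
grasp_force: 45.0
```

>>> servo_tool:
  series:
    - [[0,-0.006,0,0,0,0,0],[0,-0.014,0,0,0,0,0],[0,-0.022,0,0,0,0,0],[0,-0.03,0,0,0,0,0],[0,-0.038,0,0,0,0,0],[0,-0.046,0,0,0,0,0],[0,-0.054,0,0,0,0,0],[0,-0.062,0,0,0,0,0],[0,-0.07,0,0,0,0,0]]

```text
time_s: 14.85
tool_pos: [0.5026, 0.2658, 0.1054]
tool_rot: [179.7, -0.1, 85.9]
force: [1.1, -1.1, 12.0]
grip_width: 0.0217
grasp_force: 45.0
```

>>> servo_tool:
  series:
    - [[0,-0.008,0,0,0,0,0],[0,-0.016,0,0,0,0,0],[0,-0.024,0,0,0,0,0],[0,-0.032,0,0,0,0,0],[0,-0.04,0,0,0,0,0],[0,-0.048,0,0,0,0,0],[0,-0.056,0,0,0,0,0],[0,-0.064,0,0,0,0,0],[0,-0.072,0,0,0,0,0],[0,-0.08,0,0,0,0,0]]

```text
time_s: 15.68
tool_pos: [0.4789, 0.2676, 0.1054]
tool_rot: [179.7, -0.1, 85.9]
force: [3.2, -0.9, 11.6]
grip_width: 0.0217
grasp_force: 45.0
```

>>> servo_tool:
  series:
    - [[0,-0.008,0,0,0,0,0],[0,-0.016,0,0,0,0,0],[0,-0.024,0,0,0,0,0],[0,-0.032,0,0,0,0,0],[0,-0.04,0,0,0,0,0],[0,-0.048,0,0,0,0,0],[0,-0.056,0,0,0,0,0],[0,-0.064,0,0,0,0,0],[0,-0.07,0,0,0,0,0],[0,-0.07,0,0,0,0,0]]

```text
time_s: 16.52
tool_pos: [0.456, 0.2694, 0.1051]
tool_rot: [179.9, -0.0, 85.9]
force: [-0.9, -1.7, 14.5]
grip_width: 0.0218
grasp_force: 45.0
```

>>> servo_tool:
  series:
    - [[0,0,-0.04,0,0,0,0],[0,0,-0.12,0,0,0,0],[0,0,-0.22,0,0,0,0],[-0.04,0.02,-0.32,0,0,0,0],[-0.12,0.05,-0.41,0,0,0,0],[-0.21,0.09,-0.45,0,0,0,0],[-0.3,0.12,-0.46,0,0,0,0],[-0.332,0.13,-0.46,0,0,0,0],[-0.332,0.13,-0.46,0,0,0,0],[-0.332,0.13,-0.46,0,0,0,0],[-0.332,0.13,-0.46,0,0,0,0]]

```text
time_s: 17.43
tool_pos: [0.4858, 0.1682, 0.2404]
tool_rot: [-179.9, -0.0, 86.1]
force: [-0.6, 0.1, -2.5]
grip_width: 0.0218
grasp_force: 45.0
```

```bash
python3 strips.py w6
```

```text
[0.4858 0.1682 0.2404] [-179.8769   -0.0419   86.0556] [-0.6104  0.0924 -2.4709]
green 8
[[0.4558 0.2286 0.0483 0.0492]
 [0.4648 0.228  0.0488 0.0494]
 [0.4737 0.2274 0.0485 0.0492]
 [0.4824 0.2266 0.0488 0.0494]
 [0.4913 0.2257 0.0488 0.049 ]
 [0.5003 0.2251 0.0491 0.0496]
 [0.509  0.2243 0.0489 0.0495]
 [0.5179 0.2237 0.0484 0.049 ]]
(array([0.4869, 0.2262]), np.float64(-4.613060614803954)) ends mid [0.4868 0.2261 0.0484 0.0491]
purple 8
[[0.4585 0.2639 0.0485 0.049 ]
 [0.4673 0.2633 0.0485 0.0491]
 [0.4762 0.2625 0.0488 0.0494]
 [0.4851 0.2619 0.0486 0.0491]
 [0.4941 0.2613 0.0487 0.0493]
 [0.5029 0.2604 0.0488 0.0492]
 [0.5115 0.2598 0.0487 0.0493]
 [0.5205 0.2592 0.049  0.0495]]
(array([0.4895, 0.2616]), np.float64(-4.39130442521065)) ends mid [0.4895 0.2616 0.0487 0.0493]
```

View pics/w6.png

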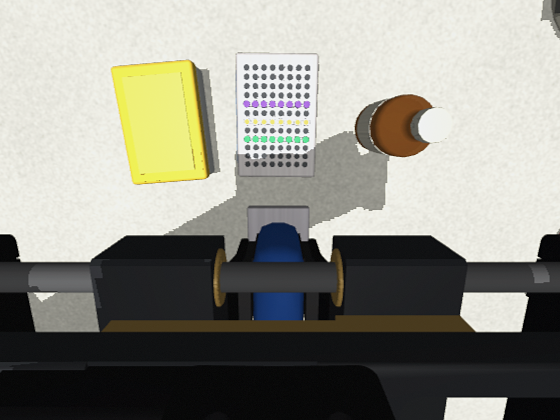

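>>> servo_tool:
  series:
    - [[-0.05,0.01,0,0,0,0,0],[-0.15,0.04,0,0,0,0,0],[-0.28,0.07,0,0,0,0,0],[-0.41,0.1,0,0,0,0,0],[-0.54,0.13,0,0,0,0,0],[-0.67,0.17,0,0,0,0,0],[-0.8,0.2,0,0,0,0,0],[-0.92,0.23,0,0,0,0,0],[-0.98,0.25,0,0,0,0,0],[-1.0,0.25,0,0,0,0,0],[-1.0,0.25,0,0,0,0,0]]

```text
time_s: 18.4
tool_pos: [0.5405, -0.1383, 0.2403]
tool_rot: [-179.9, -0.1, 85.9]
force: [-0.1, 0.7, -2.1]
grip_width: 0.0218
grasp_force: 45.0
```

```bash
python3 -c "
from h import *
go([.538,-.2134,.225],85.6)"
```

```text
shift [-0.2502  0.0097  0.0506] turn [-0.0005 -0.0005  0.0014]
```

>>> servo_tool:
  series:
    - [[-0.04,0,0,0,0,0.001,0],[-0.12,0.005,0.02,0,0,0.001,0],[-0.2,0.01,0.04,0,0,0.001,0],[-0.25,0.01,0.05,0,0,0.001,0],[-0.25,0.01,0.05,0,0,0.001,0],[-0.25,0.01,0.05,0,0,0.001,0],[-0.25,0.01,0.05,0,0,0.001,0],[-0.25,0.01,0.05,0,0,0.001,0]]

```text
time_s: 19.07
tool_pos: [0.5389, -0.2109, 0.2267]
tool_rot: [180.0, -0.0, 85.9]
force: [0.3, 0.8, -2.9]
grip_width: 0.0216
grasp_force: 45.0
```

```bash
python3 - <<'E'
from h import *
from cell import get_obs,eyes
np.set_printoptions(precision=4,suppress=True)
o=get_obs();c=eyes.read_camera("side");print(o["tool_pos"],o["tool_rot"],o["force"])
P=cloud(c);q=P[120:210,255:325].reshape(-1,3);q=q[(q[:,2]>.048)&(q[:,2]<.056)]
print("cheeks",len(q),cv2.minAreaRect((q[:,:2]*1000).astype(np.float32)))
w=eyes.read_camera("wrist");T=(cloud(w,o)-o["tool_pos"])@rot(o["tool_rot"])
for b in blobs(mask(w,"blue"),300): print(np.percentile(T[b[2]],[1,50,99],axis=0))
go([.538,-.2134,.068],85.6)
cv2.imwrite("pics/s7.png",cv2.resize(c["frame"][40:220,200:400,::-1],None,fx=3,fy=3))
E
```

```text
[ 0.5389 -0.2109  0.2267] [179.9543  -0.0306  85.915 ] [ 0.2835  0.8131 -2.8575]
cheeks 321 ((537.400146484375, -216.13357543945312), (71.59017944335938, 55.270774841308594), 85.93571472167969)
[[nan nan nan]
 [nan nan nan]
 [nan nan nan]]
[[nan nan nan]
 [nan nan nan]
 [nan nan nan]]
shift [-0.0063 -0.0024  0.5288] turn [0.0002 0.     0.0015]
```

View pics/s7.png

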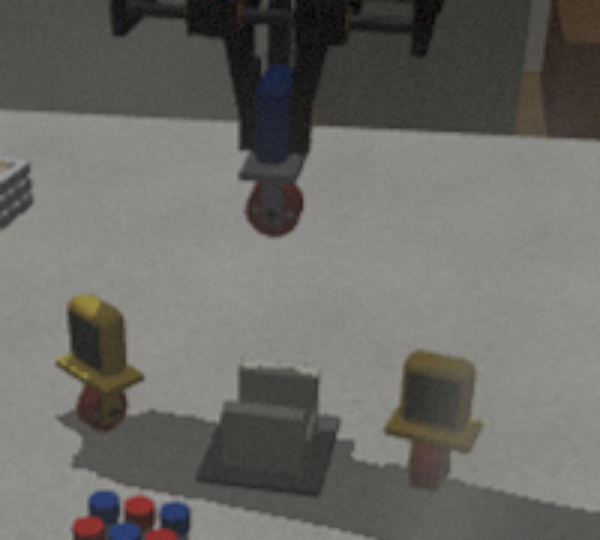

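Picture: the roller hangs upright (wheel at (275,207)) above the empty stand (275,430), with the decoys untouched. Lowering it now.

>>> servo_tool:
  series:
    - [[-0.004,-0.002,0.04,0,0,0.0015,0],[-0.008,-0.002,0.12,0,0,0.0015,0],[-0.008,-0.002,0.2,0,0,0.0015,0],[-0.008,-0.002,0.28,0,0,0.0015,0],[-0.008,-0.002,0.34,0,0,0.0015,0],[-0.008,-0.002,0.38,0,0,0.0015,0],[-0.008,-0.002,0.42,0,0,0.0015,0],[-0.008,-0.002,0.45,0,0,0.0015,0],[-0.008,-0.002,0.48,0,0,0.0015,0],[-0.008,-0.002,0.5,0,0,0.0015,0],[-0.008,-0.002,0.515,0,0,0.0015,0],[-0.008,-0.002,0.52,0,0,0.0015,0]]

```text
time_s: 20.17
tool_pos: [0.5374, -0.2155, 0.0697]
tool_rot: [-180.0, -0.0, 85.5]
force: [0.8, -0.4, -2.1]
grip_width: 0.022
grasp_force: 45.0
```

>>> servo_tool:
  series:
    - [[0,0,0.003,0,0,0,0],[0,0,0.006,0,0,0,0],[0,0,0.009,0,0,0,0],[0,0,0.009,0,0,0,0],[0,0,0.009,0,0,0,0]]

```text
time_s: 20.58
tool_pos: [0.5376, -0.2156, 0.0677]
tool_rot: [180.0, 0.0, 85.5]
force: [-0.5, -0.1, -2.4]
grip_width: 0.0217
grasp_force: 45.0
```

>>> servo_tool:
  series:
    - [[0.002,0,0.003,0,0,0,0],[0.004,0,0.006,0,0,0,0],[0.004,0,0.006,0,0,0,0],[0.004,0,0.006,0,0,0,0]]

```text
time_s: 20.92
tool_pos: [0.5378, -0.2144, 0.0659]
tool_rot: [180.0, 0.0, 85.5]
force: [-0.3, -0.1, -0.1]
grip_width: 0.0218
grasp_force: 45.0
```

>>> servo_tool:
  series:
    - [[0,0,0.001,0,0,0,0.26],[0,0,0.001,0,0,0,0.3],[0,0,0.001,0,0,0,0.35],[0,0,0.001,0,0,0,0.4],[0,0,0.001,0,0,0,0.5],[0,0,0.001,0,0,0,0.6],[0,0,0.001,0,0,0,0.7],[0,0,0.001,0,0,0,0.7],[0,0,0.001,0,0,0,0.7],[0,0,0.001,0,0,0,0.7]]

```text
time_s: 21.75
tool_pos: [0.5376, -0.2143, 0.0653]
tool_rot: [-180.0, 0.0, 85.5]
force: [0.7, 0.2, 0.9]
grip_width: 0.0594
grasp_force: 0.0
```

>>> servo_tool:
  series:
    - [[0,0,-0.03,0,0,0,0.7],[0,0,-0.08,0,0,0,0.7],[0,0,-0.15,0,0,0,0.7],[0,0,-0.25,0,0,0,0.7],[0,0,-0.36,0,0,0,0.7],[0,0,-0.47,0,0,0,0.7],[0,0,-0.55,0,0,0,0.7],[0,0,-0.58,0,0,0,0.7],[0,0,-0.58,0,0,0,0.7],[0,0,-0.58,0,0,0,0.7],[0,0,-0.58,0,0,0,0.7]]

```text
time_s: 22.67
tool_pos: [0.5365, -0.2141, 0.2375]
tool_rot: [-179.8, -0.0, 85.5]
force: [-0.1, 0.2, 0.9]
grip_width: 0.0612
grasp_force: 0.0
```

```bash
python3 - <<'E'
from h import *
from cell import get_obs,eyes
np.set_printoptions(precision=4,suppress=True)
o=get_obs();c=eyes.read_camera("wrist");print(o["tool_pos"],o["force"],o["grip_width"])
cv2.imwrite("pics/w8.png",c["frame"][:,:,::-1]);P=cloud(c,o)
for b in blobs(mask(c,"blue"),100):
    q=P[b[2]];print(np.nanpercentile(q[:,2],[50,98]));q=q[q[:,2]>.1];print(cv2.minAreaRect((q[:,:2]*1000).astype(np.float32)))
for lo,hi in((.05,.056),(.056,.063)):
    q=P.reshape(-1,3);q=q[(q[:,2]>lo)&(q[:,2]<hi)&(np.hypot(q[:,0]-.538,q[:,1]+.2155)<.046)]
    print(len(q),cv2.minAreaRect((q[:,:2]*1000).astype(np.float32)),np.median(q[:,2]))
E
```

```text
[ 0.5365 -0.2141  0.2375] [-0.0771  0.1555  0.9399] 0.061191614771823465
[0.1074 0.1099]
((537.4049682617188, -216.1405029296875), (44.09136962890625, 20.730825424194336), 85.14904022216797)
676 ((538.3887329101562, -216.37318420410156), (67.62189483642578, 55.17959213256836), 85.61553192138672) 0.052573094295219114
622 ((537.8931884765625, -216.946044921875), (58.02850341796875, 33.1911506652832), 85.15665435791016) 0.058812886878062354
```

View pics/w8.png

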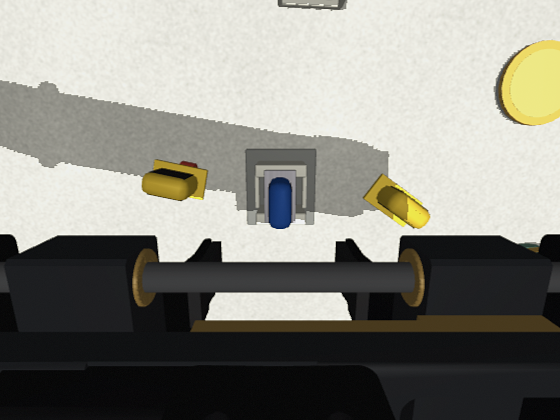

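The roller is seated and centred in the stand at (280,200), with its plate on the cheeks, and the gripper is clear.

```bash
python3 -c "
from cell import env
print(env.sign_off())"
```

```text
the job is handed in; nothing more can be done
None
```

All 16 purple and green caps measured home in the wrist camera, the roller hangs centred in its stand with the gripper clear of it, and the job is handed in at about 23 s; sign-off gave no pass or fail verdict.

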